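# Lay a transmitter carton on the packing plate and weight it down

## Task

The upright cardboard carton has to lie on its side on the low steel packing plate. First lift the steel hold-down weight off the plate and stand it out of the way; then tip the carton over, without picking it up, by pushing it square against the end of the plate and pushing high, so that it lies flat and straight between the two fences. Finally stand the weight, without dropping it, on the middle of the lying carton, and leave all the other things on the bench as they are.

Things in the scene. Friction and masses are not known exactly. Their poses are not given: they have to be found in the camera images.
- plate: low steel packing plate fixed to the bench, 190 (x) by 180 (y) mm and 18 mm thick. Origin: centre of its underside, on the bench. Its two ends at y = +90 and y = -90 mm are plain vertical 18 mm steps, the stops for tipping. Along its x sides run fences 10 mm wide and 30 mm high above the bench (12 above the plate), leaving 170 mm clear between them. Its position varies and it is turned up to 0.25 rad about the vertical
- carton: closed plain cardboard carton, rigid, 130 (own x) by 110 (own y) by 170 mm high (own z), 0.35 to 0.7 kg, evenly filled, too wide to grip. Stands on the bench beyond either end of the plate, a 130 mm wide face (own +y or -y) towards it, up to 55 mm short of it, turned up to 0.25 rad. Pushed high with its foot against the end it goes over that edge; its underside then overhangs by 15 to 50 mm. Origin: centre of its underside
- carton_mid (a point): centre of the carton, 85 mm above its underside along its own z
- weight: bare steel hold-down weight, 0.62 kg: round foot 60 mm across and 22 mm high with an upright round stem 28 mm across on top, 64 mm high in all. Origin: centre of its underside; z up. It starts standing on the plate, where the carton must come to lie
- transmitter_a: bystander, 2.2 kg: white instrument head on a steel neck on a round flange 104 mm across; about 195 mm high, head 100 mm long along its x, with a stub to +y reaching 58 mm from the axis. Stands beyond the other end of the plate. Origin: centre of its underside
- transmitter_b: bystander, the same kind of transmitter, standing beyond the far (+x) side of the plate. Origin: centre of its underside
- flange_cover: bystander: flat orange flange cover, 104 mm across its three tabs and 12 mm high. Origin: centre of its underside
- housing_cap: bystander: open aluminium cap, 68 mm across and 30 mm high. Origin: centre of its underside
- calibrator: bystander: grey handheld calibrator lying flat, 85 (x) by 160 (y) by 36 mm high. Origin: centre of its underside
- flange_ring: bystander: steel ring lying flat, 80 mm across and 22 mm high. Origin: centre of its underside
- screwdriver: bystander: screwdriver 170 mm long lying along its own x, handle 26 mm thick. Origin: under its middle
Not all that is in view belongs to the job. What is shaped like the carton but purple is not meant.

How it is judged:
On the way, in this order (a step that is already met when the one before it is completed fails the run):
1. the weight stands clear of the plate ((x of weight in the frame of plate above 0.12 m or x of weight in the frame of plate below -0.12 m or y of weight in the frame of plate above 0.12 m or y of weight in the frame of plate below -0.12 m) and angle between weight's own z axis and vertical below 0.12 rad and linear speed of weight below 0.02 m/s and contact force between the fingers and weight below 0.2 N), for 0.2 s.
2. the carton lies flat on its side on the plate between the fences, at rest (angle between carton's own z axis and vertical between 1.45 and 1.69 rad and z of carton_mid in the frame of plate between 0.066 and 0.08 m and x of carton_mid in the frame of plate between -0.026 and 0.026 m and y of carton_mid in the frame of plate between -0.07 and 0.07 m and angle between the z axis of carton and the y axis of plate, either way round below 0.2 rad and angle between the x axis of carton and the x axis of plate, either way round below 0.2 rad and linear speed of carton below 0.02 m/s), for 0.2 s.
At the end, for the whole second after the job is handed in: The carton lies flat on its side on the plate (within 0.12 rad), square within 0.2 rad, centred within 26 mm across the fences and 70 mm lengthways, at rest; the weight stands upright on its upper side within 35 mm of the carton's centre, released and at rest (all of step 2 and z of weight in the frame of plate between 0.12 and 0.136 m and horizontal distance between weight and carton_mid below 0.035 m and angle between weight's own z axis and vertical below 0.12 rad and linear speed of weight below 0.02 m/s and contact force between the fingers and weight below 0.2 N and contact force between the fingers and carton below 0.2 N); the robot touches nothing.
It fails at once if a bystander (transmitter, cover, cap, calibrator, ring or screwdriver) is shifted by more than 40 mm (distance of any of transmitter_a, transmitter_b, flange_cover, housing_cap, calibrator, flange_ring, screwdriver from where it was at the start of the episode above 0.04 m).
It fails at once if a transmitter is tipped (angle between any of transmitter_a, transmitter_b's own z axis and vertical above 0.35 rad).
It fails at once if the carton is picked up (its underside's centre more than 130 mm above the bench) (height (world z) of carton above 0.13 m).
It fails at once if the weight is dropped (falls freely faster than 0.7 m/s) (linear speed of weight above 0.7 m/s and contact force between the fingers and weight below 0.1 N).
It also fails if it takes over 67 s, if anything falls off the work surface, if the arm or the gripper's body presses on something with over 40 N, if the wrist force passes 120 N, or if a joint passes its speed limit or range.

## Robot

A 7-joint arm with a two-finger parallel gripper is mounted at the origin on the work surface. World frame = base frame: x ahead of the robot, y to its left, z up, the work surface at z = 0. Lengths are in m, angles in rad, forces in N, time in s.
With the tool pointing down it reaches from about 0.4 to 0.75 m from the base axis. Payload 19.5 kg.
Tool frame: the origin (TCP) lies at the very end of the fingers, on their centre line; the grasp point (between the pads) lies 19 mm behind it; z points along the fingers, y is the line along which they close (so a half turn about z gives the same grasp; the last joint's range is limited). The gripper opens to 85 mm and grips with 20 to 120 N. Pads are 22 mm wide; open, the fingers measure 114 mm over their backs; the gripper's body (76 mm by 85 mm) begins 54 mm behind the grasp point. The pads swing forward as they close: fully open they stand 13 mm farther back than shut.
Start: joints at [-1.263, 0.707, -0.028, 1.485, 0.022, 0.951, -0.075], TCP at [0.197, 0.54, 0.231] pointing down, gripper open.
Joint ranges: [-2.71, 2.71], [-0.32, 2.16], [-1.57, 1.52], [0, 2.45], [-1.46, 4.6], [0, 2.02], [-2.83, 2.83]. Speed limits (rad/s): [1.89, 1.89, 2.57, 2.57, 3.01, 3.01, 3.01].

## Interface

Orientations are given as a rotation vector (axis times angle).
In Python, from rig import manip gives the robot as it stands.
- The arm moves only by the tool play_rows, never from a script. Its argument "increments" is a list of rows, each a list of 3 entries, a list of its own where there are three numbers: the turn, a rotation vector about the tool's x, y, z in degrees, then the shift along the tool's x, y, z in m, then the finger opening in m, from 0 to 0.0854. In form: [[[rx, ry, rz], [tx, ty, tz], grip], ...]. A call has exactly 5 rows; each row is the pose to reach, as a shift and turn from the pose commanded when the call began, along the tool's axes at that moment; what a row does not reach only later rows make up. A row lasts 1/10 s, in which the tool goes at most 50 mm and 8.59 degrees, less where a joint would pass 70% of its speed; a pose out of reach is approached as far as the arm can. A call with a gripper value outside its range is refused whole. The fingers move at their own pace and stop on an object; "squeeze" is the grip in N (left out, the last holds). Time passes only in rows, so rows that repeat a pose let the fingers close, or fill a call up. It gives the time, the measured TCP pose, the force, the opening and the grip force at its end, in the units of the state.
- manip.read_state(): the state, without advancing time (a new reading comes with each control period).
- manip.snapshot(name): name is "side" or "top" or "wrist"; returns (picture, depth): 480x640x3 uint8, red, green, blue; 480x640 float32, m along the optical axis (not along the pixel's ray), 0 where there is no reading.
- manip.camera_info(name): a dict with "fx", "fy", "cx", "cy" (pixels), "eye" and "rotation" of the camera in the world. Camera axes: x right, y up, looking along -z (the intrinsics and any distortion apply to the point x, -y, -z); pixel columns grow to the right and rows downward; lengths in m; the calibration is good to about 2 mm. A picture is of the moment at which its call begins: read the wrist's pose just before it. camera_info takes no time and is no camera call; for the wrist camera it gives the pose at the moment of the call.
- manip.job_done(): hands the job in; it is judged then, once.
The state is a dict: "time_s": time; "joints": joint angles; "joint_velocities": joint speeds; "effort": joint torques, N m; "tcp_pos": TCP position; "ee_rot": TCP orientation; "contact_force": force on the tool from outside, world axes, zero at the start; "ft_torque": the same for the moment, N m; "width": finger opening in m; "grip_force": force on a finger pad.
Only numpy, scipy, OpenCV 4.12 (cv2) and the standard library are available. Lean on these libraries where they do the work, as an engineer would, in place of code of your own. Each camera call takes 0.05 s, during which the arm holds its last target. There are 200 camera calls.

## Working session

There is one attempt and no reset: what is moved stays moved. The work goes in short steps, Python scripts to look and compute and a tool call to move; the robot and the scene stay as the last step left them, time stands still between calls to the robot, and variables do not carry over. Pictures are saved under pics/ and viewed, at most 10 in all, crops included, and the job is handed in when it is done.

Besides the shell and the picture viewer there is one more tool, called after "Emit:" by a JSON object that holds its "fn" and its "kwargs", one argument or row to a line. play_rows: Moves the arm, as the interface text tells. Its arguments: {"type":"object","properties":{"increments":{"type":"array","items":{"type":"array"}},"squeeze":{"type":"number"}},"required":["increments"]}

```bash
ls; mkdir -p pics; cat > h.py <<'E'
import numpy as np,cv2
from rig import manip
from scipy.spatial.transform import Rotation as R
def snap(n):
    ci=manip.camera_info(n); p,d=manip.snapshot(n); return p,d,ci
def cloud(d,ci):
    v,u=np.mgrid[:480,:640]
    x=(u-ci['cx'])/ci['fx']*d; y=(v-ci['cy'])/ci['fy']*d
    P=np.stack([x,-y,-d],-1)
    Rm=np.array(ci['rotation'])
    if Rm.shape!=(3,3): Rm=R.from_rotvec(Rm).as_matrix()
    return P@Rm.T+np.array(ci['eye'])
E
python3 - <<'E'
from h import *
for n in ['top','side']:
    p,d,ci=snap(n); print(n,ci)
    cv2.imwrite(f'pics/{n}0.png',p[...,::-1]); np.savez(f'{n}0.npz',p=p,P=cloud(d,ci),d=d)
print(manip.read_state())
E
```

```text
pics
top {'fx': 592.9403222122843, 'fy': 592.9403222122843, 'cx': 320.39420941890893, 'cy': 247.64893904233898, 'eye': array([0.38059196, 0.053615  , 1.42704691]), 'rotation': array([ 0.0525604 , -0.04846002, -1.58397316])}
side {'fx': 451.2841069100091, 'fy': 451.2841069100091, 'cx': 319.93772054220756, 'cy': 240.18386234743278, 'eye': array([0.76161683, 0.00191416, 0.907191  ]), 'rotation': array([0.28313908, 0.21352034, 1.22908463])}
{'time_s': 0.1, 'joints': array([-1.26267258,  0.70702097, -0.02759992,  1.48492261,  0.0219963 ,
        0.9508762 , -0.0754857 ]), 'joint_velocities': array([ 0.0001783 , -0.00023474, -0.00011233, -0.00168374, -0.00103581,
        0.00055566, -0.00038532]), 'effort': array([ 2.59228527e-04, -8.84271169e+01,  1.23616789e+00, -2.36443216e+01,
        1.69456587e-02,  5.16812259e-03, -1.58632821e-05]), 'tcp_pos': array([0.19700269, 0.53996969, 0.23089271]), 'ee_rot': array([-5.46685243e-01, -3.09353157e+00,  1.43870618e-03]), 'contact_force': array([ 0.56611286,  0.06814971, -1.17569299]), 'ft_torque': array([-0.00359388,  0.05060473, -0.00919337]), 'grip_force': 0.0, 'width': 0.08529918642026454}
```

View pics/top0.png

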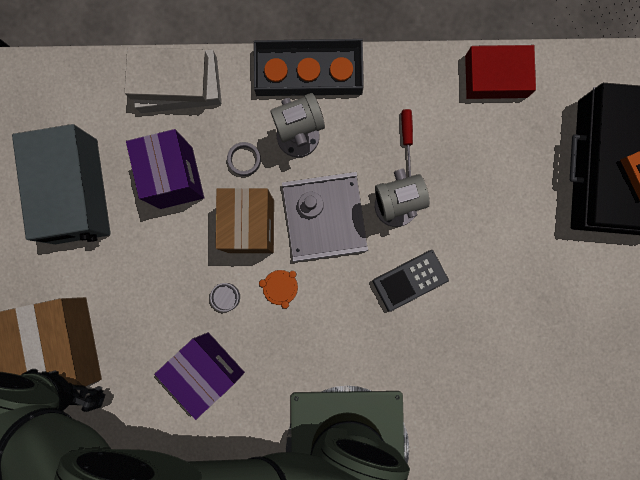

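View pics/side0.png

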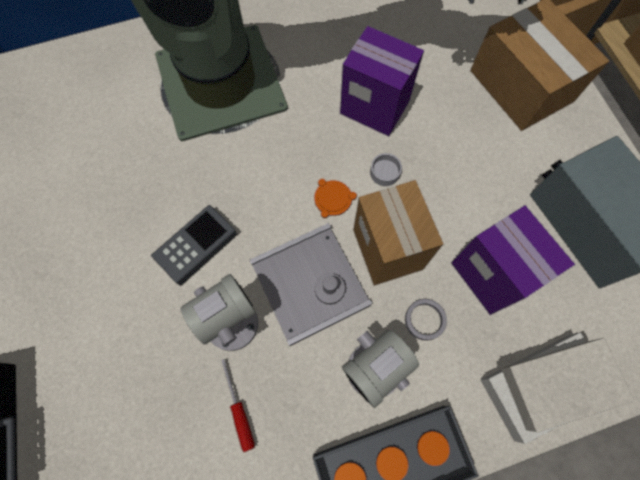

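Top view: the plate is at (325,218) with the weight on it at (311,204). The weight is the only stemmed round part; similar shapes are the ring (243,158) and cap (225,297). Carton candidates are brown (245,220), purple (165,170) and (199,375), and a larger brown box (50,340). I choose (245,220) because it is brown and has its face towards the plate end.

```bash
python3 - <<'E'
from h import *
z=np.load('top0.npz');P=z['P'];p=z['p']
X=P.reshape(-1,3)
def show(n,m):
    q=P[m]; 
    r=cv2.minAreaRect(q[:,:2].astype(np.float32)); print(n,len(q),'c',np.round(r[0],4),'size',np.round(r[1],4),'ang',round(r[2],2),'z',np.round(np.percentile(q[:,2],[5,50,95]),4), 'box',np.round(cv2.boxPoints(r),3).tolist())
v,u=np.mgrid[:480,:640]
def reg(u0,u1,v0,v1): return (u>=u0)&(u<u1)&(v>=v0)&(v<v1)
Z=P[...,2]
print('bench z',np.median(Z[reg(400,540,310,380)]),np.median(Z[reg(460,540,120,220)]))
show('carton',reg(205,280,180,260)&(Z>0.16))
show('plate',reg(278,372,170,265)&(Z>0.013)&(Z<0.035))
show('fence',reg(278,372,170,265)&(Z>0.026)&(Z<0.035))
w=reg(285,335,180,230)
show('stem',w&(Z>0.072)); show('foot',w&(Z>0.035)&(Z<0.06))
show('txA',reg(265,330,90,160)&(Z>0.1));show('txB',reg(372,432,165,225)&(Z>0.1))
show('ring',reg(222,264,138,180)&(Z>0.012));show('cap',reg(205,243,280,315)&(Z>0.015));show('cover',reg(255,303,265,310)&(Z>0.007))
show('purp1',reg(120,206,125,215)&(Z>0.1))
show('purp2',reg(150,250,330,420)&(Z>0.1))
show('calib',reg(365,450,245,315)&(Z>0.02))
c=np.hstack([p[170:270,195:380][...,::-1]]); cv2.imwrite('pics/crop.png',cv2.resize(c,None,fx=4,fy=4,interpolation=2))
E
```

```text
bench z -0.0009460826399525502 -0.0010982583368834842
carton 3190 c [0.5033 0.1596] size [0.2841 0.1565] ang 69.68 z [0.1648 0.169  0.1733] box [[0.38100001215934753, 0.05400000140070915], [0.5270000100135803, -0.0010000000474974513], [0.6259999871253967, 0.26600000262260437], [0.4790000021457672, 0.3199999928474426]]
plate 5070 c [0.5463 0.0459] size [0.1908 0.1801] ang 7.37 z [0.0138 0.0178 0.0299] box [[0.4399999976158142, 0.12300000339746475], [0.46299999952316284, -0.0560000017285347], [0.6520000100135803, -0.03099999949336052], [0.6290000081062317, 0.1469999998807907]]
fence 579 c [0.5462 0.0457] size [0.1903 0.1784] ang 7.45 z [0.0264 0.0294 0.0342] box [[0.4399999976158142, 0.12200000137090683], [0.46299999952316284, -0.054999999701976776], [0.6520000100135803, -0.029999999329447746], [0.6290000081062317, 0.1459999978542328]]
stem 127 c [0.4847 0.0608] size [0.2068 0.0274] ang 11.49 z [0.0759 0.0809 1.427 ] box [[0.38100001215934753, 0.05400000140070915], [0.38600000739097595, 0.027000000700354576], [0.5889999866485596, 0.06800000369548798], [0.5830000042915344, 0.09499999880
[... 1657 characters left out ...]
.1733] box [[0.27399998903274536, 0.17000000178813934], [0.38100001215934753, 0.05400000140070915], [0.7620000243186951, 0.4020000100135803], [0.6549999713897705, 0.5180000066757202]]
purp2 3710 c [0.282  0.2244] size [0.1303 0.3856] ang 42.18 z [0.1319 0.1688 0.1735] box [[0.10400000214576721, 0.3240000009536743], [0.3630000054836273, 0.03799999877810478], [0.46000000834465027, 0.125], [0.20100000500679016, 0.41100001335144043]]
calib 2506 c [ 0.3949 -0.0952] size [0.2946 0.1497] ang 85.67 z [0.0281 0.0334 0.0389] box [[0.3089999854564667, -0.23600000143051147], [0.4580000042915344, -0.24799999594688416], [0.48100000619888306, 0.04600000008940697], [0.3310000002384186, 0.05700000002980232]]
```

View pics/crop.png

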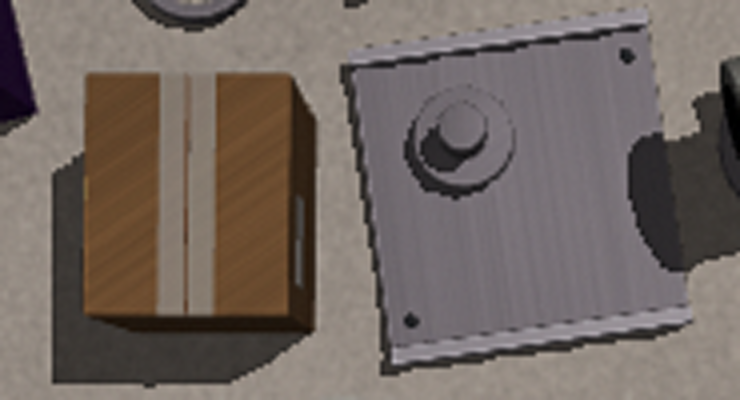

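Crop: the brown carton (left, top face about 85–300 px) has its face towards the plate end; the weight's stem is at crop (465,125). I'll repeat the measurement without the invalid depths.

```bash
python3 - <<'E'
from h import *
z=np.load('top0.npz');P=z['P'];d=z['d']
v,u=np.mgrid[:480,:640]
Z=np.where(d>0,P[...,2],-1)
def show(n,b,z0,z1=0.5):
    m=(u>=b[0])&(u<b[1])&(v>=b[2])&(v<b[3])&(Z>z0)&(Z<z1)
    q=P[m]; r=cv2.minAreaRect(q[:,:2].astype(np.float32)); print(n,len(q),'c',np.round(r[0],4),'mean',np.round(q.mean(0),4),'size',np.round(r[1],4),'ang',round(r[2],2),'z',np.round(np.percentile(q[:,2],[5,50,95]),3))
show('carton',(205,280,180,260),.16)
w=(290,335,183,225);show('stem',w,.055);show('foot',w,.034,.05)
show('txA',(372,432,165,225),.1);show('txB',(265,330,90,160),.1)
show('ring',(222,264,138,180),.012);show('cap',(205,243,280,315),.015);show('cover',(255,303,265,310),.005,.014)
show('purp1',(120,206,125,215),.155);show('purp2',(150,250,330,420),.155);show('calib',(365,450,245,315),.02)
show('stemtop',w,.074)
a=np.radians(7.4);c,s=np.cos(a),np.sin(a)
Rp=np.array([[c,-s],[s,c]]);o=np.array([.5463,.0459])
q=P[(u>=205)&(u<280)&(v>=180)&(v<260)&(Z>.16)][:,:2]; print('carton corners in plate', np.round((cv2.boxPoints(cv2.minAreaRect(q.astype(np.float32)))-o)@Rp,4).tolist())
from rig import manip
t=R.from_rotvec(manip.read_state()['ee_rot']).as_matrix();print(np.round(t,3))
E
```

```text
carton 3161 c [0.5277 0.2243] mean [0.5272 0.2238 0.169 ] size [0.111 0.13 ] ang 89.22 z [0.165 0.169 0.173]
stem 126 c [0.5733 0.0786] mean [0.5724 0.0785 0.0788] size [0.0261 0.0263] ang 67.26 z [0.067 0.08  0.085]
foot 347 c [0.5893 0.0842] mean [0.5728 0.0791 0.039 ] size [0.0902 0.0587] ang 19.01 z [0.035 0.039 0.044]
txA 1921 c [ 0.5763 -0.1195] mean [ 0.5694 -0.1182  0.177 ] size [0.1064 0.1026] ang 15.31 z [0.153 0.18  0.193]
txB 1841 c [0.7438 0.1011] mean [0.7389 0.1011 0.1772] size [0.1076 0.1019] ang 20.3 z [0.153 0.18  0.193]
ring 376 c [0.6894 0.2389] mean [0.6893 0.2391 0.0203] size [0.079  0.0785] ang 24.68 z [0.014 0.021 0.025]
cap 193 c [0.3573 0.2852] mean [0.3582 0.285  0.0274] size [0.0681 0.0658] ang 89.46 z [0.019 0.029 0.033]
cover 883 c [0.3816 0.1594] mean [0.3788 0.155  0.0095] size [0.1102 0.1003] ang 89.27 z [0.006 0.01  0.013]
purp1 3174 c [0.648 0.405] mean [0.6468 0.4038 0.1687] size [0.1315 0.1111] ang 12.97 z [0.164 0.169 0.173]
purp2 3354 c [0.1904 0.3255] mean [0.1911 0.3243 0.169 ] size [0.1303 0.1128] ang 42.18 z [0.165 0.169 0.173]
calib 2481 c [ 0.426  -0.1375] mean [ 0.3915 -0.153   0.0333] size [0.1635 0.161 ] ang 26.49 z [0.028 0.033 0.038]
stemtop 114 c [0.5739 0.0786] mean [0.5733 0.0785 0.0804] size [0.026  0.0263] ang 36.03 z [0.076 0.081 0.085]
carton corners in plate [[-0.0677, 0.1337], [0.061, 0.1152], [0.0768, 0.225], [-0.0519, 0.2435]]
[[-0.939  0.343 -0.   ]
 [ 0.343  0.939 -0.001]
 [-0.    -0.001 -1.   ]]
```

```bash
cat > go.py <<'E'
# usage: go.py x y z yaw_deg tilt_deg : tool y along plate-x yaw; tilt leans tool z towards -y(plate)
import sys
from h import *
x,y,z,yaw,tilt=map(float,sys.argv[1:6])
s=manip.read_state(); T=R.from_rotvec(s['ee_rot']).as_matrix()
a=np.radians(yaw)
yt=np.array([np.cos(a),np.sin(a),0]); zt=np.array([0,0,-1.]); xt=np.cross(yt,zt)
B=np.stack([xt,yt,zt],1)   # xt = plate -y direction sign below
G=B@R.from_euler('y',tilt,degrees=True).as_matrix()
print('t',round(s['time_s'],2),'tcp',np.round(s['tcp_pos'],4),'w',round(s['width'],4),'grip',round(s['grip_force'],1),'F',np.round(s['contact_force'],1),'j',np.round(s['joints'],2))
print('xt',np.round(xt,2),'goal z',np.round(G[:,2],2))
print('turn',np.round(R.from_matrix(T.T@G).as_rotvec(degrees=True),2),'shift',np.round(T.T@(np.array([x,y,z])-s['tcp_pos']),4))
E
python3 go.py .573 .0787 .2 7.4 0
```

```text
t 0.1 tcp [0.197  0.54   0.2309] w 0.0853 grip 0.0 F [ 0.6  0.1 -1.2] j [-1.26  0.71 -0.03  1.48  0.02  0.95 -0.08]
xt [-0.13  0.99  0.  ] goal z [ 0.  0. -1.]
turn [-5.000e-02  3.000e-02  6.256e+01] shift [-0.5113 -0.3044  0.0312]
```

Emit:
{"fn": "play_rows", "kwargs": {
  "increments": [
    [[0,0,20],[-0.17,-0.1,0],0.085],
    [[0,0,30],[-0.26,-0.15,0],0.085],
    [[0,0,62.5],[-0.34,-0.2,0.01],0.085],
    [[0,0,62.5],[-0.51,-0.304,0.03],0.085],
    [[0,0,62.5],[-0.51,-0.304,0.03],0.085]
  ],
  "squeeze": 60
}}

```text
time_s: 0.6
tcp_pos: [0.3564, 0.3454, 0.2231]
ee_rot: [1.65, 2.673, -0.0]
contact_force: [1.1, 0.5, 0.2]
width: 0.085
grip_force: 0.0
```

```bash
python3 go.py .573 .0787 .2 7.4 0
```

```text
t 0.6 tcp [0.3564 0.3454 0.2231] w 0.085 grip 0.0 F [1.1 0.5 0.2] j [-0.92  0.61  0.15  1.78 -0.13  0.76 -0.24]
xt [-0.13  0.99  0.  ] goal z [ 0.  0. -1.]
turn [ 0.    0.   19.24] shift [-0.3355  0.074   0.0232]
```

Emit:
{"fn": "play_rows", "kwargs": {
  "increments": [
    [[0,0,19],[-0.33,0.073,0.02],0.085],
    [[0,0,19],[-0.33,0.073,0.02],0.085],
    [[0,0,19],[-0.33,0.073,0.02],0.085],
    [[0,0,19],[-0.33,0.073,0.02],0.085],
    [[0,0,19],[-0.33,0.073,0.02],0.085]
  ]
}}

```text
time_s: 1.1
tcp_pos: [0.5151, 0.1527, 0.2082]
ee_rot: [-2.061, -2.371, 0.0]
contact_force: [1.1, 0.8, -0.7]
width: 0.0845
grip_force: 0.0
```

```bash
python3 go.py .573 .0787 .048 7.4 0
```

```text
t 1.1 tcp [0.5151 0.1527 0.2082] w 0.0845 grip 0.0 F [ 1.1  0.8 -0.7] j [-0.45  0.69  0.19  1.66 -0.17  0.81 -0.04]
xt [-0.13  0.99  0.  ] goal z [ 0.  0. -1.]
turn [-0.02  0.    0.59] shift [-0.0814  0.0471  0.1602]
```

Emit:
{"fn": "play_rows", "kwargs": {
  "increments": [
    [[0,0,0.5],[-0.05,0.028,0.0],0.085],
    [[0,0,0.5],[-0.081,0.047,0.03],0.085],
    [[0,0,0.5],[-0.081,0.047,0.07],0.085],
    [[0,0,0.5],[-0.081,0.047,0.07],0.085],
    [[0,0,0.5],[-0.081,0.047,0.07],0.085]
  ]
}}

```text
time_s: 1.6
tcp_pos: [0.5716, 0.0815, 0.1391]
ee_rot: [-2.07, -2.362, 0.001]
contact_force: [0.0, 0.2, 0.6]
width: 0.0851
grip_force: 0.0
```

```bash
python3 go.py .573 .0787 .048 7.4 0; python3 - <<'E'
from h import *
p,d,ci=snap('wrist'); P=cloud(d,ci); cv2.imwrite('pics/w1.png',p[...,::-1])
t=manip.read_state()['tcp_pos']
m=(d>0)&(P[...,2]>.072)&(P[...,2]<.095)&(abs(P[...,0]-.573)<.03)&(abs(P[...,1]-.079)<.03)
q=P[m]; print(len(q), q.mean(0) if len(q) else '', cv2.minAreaRect(q[:,:2].astype(np.float32)) if len(q) else '',t)
E
```

```text
t 1.6 tcp [0.5716 0.0815 0.1391] w 0.0851 grip 0.0 F [0.  0.2 0.6] j [-0.28  0.84  0.16  1.59 -0.18  0.73  0.09]
xt [-0.13  0.99  0.  ] goal z [ 0.  0. -1.]
turn [-0.06 -0.02  0.13] shift [-0.0029  0.0011  0.0911]
1800 [0.57540374 0.07908666 0.08118524] ((0.5756053328514099, 0.07796021550893784), (0.026987288147211075, 0.0272007305175066), 26.221010208129883) [0.5720851  0.08175528 0.14006035]
```

Emit:
{"fn": "play_rows", "kwargs": {
  "increments": [
    [[0,0,0],[-0.0035,0.003,0.03],0.085],
    [[0,0,0],[-0.0035,0.003,0.06],0.085],
    [[0,0,0],[-0.0035,0.003,0.08],0.085],
    [[0,0,0],[-0.0035,0.003,0.09],0.085],
    [[0,0,0],[-0.0035,0.003,0.09],0.085]
  ]
}}

```text
time_s: 2.15
tcp_pos: [0.5755, 0.0784, 0.0491]
ee_rot: [2.07, 2.363, 0.0]
contact_force: [0.6, -0.5, -0.2]
width: 0.0851
grip_force: 0.0
```

Emit:
{"fn": "play_rows", "kwargs": {
  "increments": [
    [[0,0,0],[0,0,0],0.02],
    [[0,0,0],[0,0,0],0.02],
    [[0,0,0],[0,0,0],0.02],
    [[0,0,0],[0,0,0],0.02],
    [[0,0,0],[0,0,0],0.02]
  ]
}}

```text
time_s: 2.65
tcp_pos: [0.5758, 0.0778, 0.0491]
ee_rot: [2.071, 2.361, 0.001]
contact_force: [0.2, 0.3, 6.4]
width: 0.0263
grip_force: 58.4
```

```bash
python3 go.py .41 .0 .15 7.4 0
```

```text
t 2.65 tcp [0.5758 0.0778 0.0491] w 0.0263 grip 58.4 F [0.2 0.3 6.4] j [-0.25  0.98  0.12  1.63 -0.2   0.54  0.12]
xt [-0.13  0.99  0.  ] goal z [ 0.  0. -1.]
turn [0.07 0.   0.09] shift [-0.0555 -0.1744 -0.1011]
```

Emit:
{"fn": "play_rows", "kwargs": {
  "increments": [
    [[0,0,0],[0,0,-0.03],0.02],
    [[0,0,0],[0,0,-0.06],0.02],
    [[0,0,0],[-0.02,-0.04,-0.06],0.02],
    [[0,0,0],[-0.035,-0.08,-0.06],0.02],
    [[0,0,0],[-0.05,-0.12,-0.06],0.02]
  ]
}}

```text
time_s: 3.15
tcp_pos: [0.4612, 0.0118, 0.1088]
ee_rot: [2.071, 2.362, -0.0]
contact_force: [1.1, -0.6, -7.6]
width: 0.0266
grip_force: 61.6
```

```bash
python3 go.py .412 .0 .0325 7.4 0
```

```text
t 3.15 tcp [0.4612 0.0118 0.1088] w 0.0266 grip 61.6 F [ 1.1 -0.6 -7.6] j [-0.15  0.77  0.09  2.03 -0.18  0.36  0.22]
xt [-0.13  0.99  0.  ] goal z [ 0.  0. -1.]
turn [-0.    0.02  0.11] shift [-0.0053 -0.0503  0.0763]
```

Emit:
{"fn": "play_rows", "kwargs": {
  "increments": [
    [[0,0,0],[-0.005,-0.035,0],0.02],
    [[0,0,0],[-0.005,-0.05,0.025],0.02],
    [[0,0,0],[-0.005,-0.05,0.05],0.02],
    [[0,0,0],[-0.005,-0.05,0.067],0.02],
    [[0,0,0],[-0.005,-0.05,0.073],0.02]
  ]
}}

```text
time_s: 3.65
tcp_pos: [0.4135, 0.0009, 0.0343]
ee_rot: [-2.071, -2.361, 0.002]
contact_force: [-0.0, 0.3, -6.1]
width: 0.0266
grip_force: 61.5
```

Emit:
{"fn": "play_rows", "kwargs": {
  "increments": [
    [[0,0,0],[0,0,0.001],0.02],
    [[0,0,0],[0,0,0.003],0.02],
    [[0,0,0],[0,0,0.004],0.02],
    [[0,0,0],[0,0,0.004],0.02],
    [[0,0,0],[0,0,0.004],0.02]
  ]
}}

```text
time_s: 4.15
tcp_pos: [0.4143, 0.001, 0.0319]
ee_rot: [2.071, 2.362, 0.0]
contact_force: [-0.2, -0.4, -5.8]
width: 0.0265
grip_force: 61.5
```

Emit:
{"fn": "play_rows", "kwargs": {
  "increments": [
    [[0,0,0],[0,0,0.001],0.02],
    [[0,0,0],[0,0,0.0015],0.02],
    [[0,0,0],[0,0,0.0015],0.02],
    [[0,0,0],[0,0,0.0015],0.02],
    [[0,0,0],[0,0,0.0015],0.02]
  ]
}}

```text
time_s: 4.65
tcp_pos: [0.4146, 0.001, 0.0311]
ee_rot: [-2.071, -2.361, 0.001]
contact_force: [-2.2, 1.2, 16.6]
width: 0.0265
grip_force: 64.5
```

Seated on the bench; release and lift.

Emit:
{"fn": "play_rows", "kwargs": {
  "increments": [
    [[0,0,0],[0,0,-0.001],0.03],
    [[0,0,0],[0,0,-0.001],0.05],
    [[0,0,0],[0,0,-0.001],0.05],
    [[0,0,0],[0,0,-0.001],0.05],
    [[0,0,0],[0,0,-0.005],0.05]
  ]
}}

```text
time_s: 5.15
tcp_pos: [0.4144, 0.001, 0.0353]
ee_rot: [-2.071, -2.361, 0.002]
contact_force: [-0.3, 0.5, -0.4]
width: 0.05
grip_force: 0.0
```

Emit:
{"fn": "play_rows", "kwargs": {
  "increments": [
    [[0,0,0],[0,0,-0.04],0.05],
    [[0,0,0],[0,0,-0.09],0.05],
    [[0,0,0],[0,0,-0.14],0.06],
    [[0,0,0],[0.03,0.01,-0.19],0.085],
    [[0,0,0],[0.06,0.02,-0.22],0.085]
  ]
}}

```text
time_s: 5.65
tcp_pos: [0.4263, 0.0612, 0.2566]
ee_rot: [2.075, 2.359, 0.001]
contact_force: [1.4, 0.2, -0.3]
width: 0.0847
grip_force: 0.0
```

```bash
python3 go.py .515 .32 .23 7.4 -25; python3 go.py .515 .32 .075 7.4 -25 | tail -1
```

```text
t 5.65 tcp [0.4263 0.0612 0.2566] w 0.0847 grip 0.0 F [ 1.4  0.2 -0.3] j [-0.36  0.47  0.23  1.94 -0.16  0.75  0.09]
xt [-0.13  0.99  0.  ] goal z [ 0.05 -0.42 -0.91]
turn [  0.03 -25.01  -0.08] shift [0.2454 0.121  0.0267]
turn [  0.03 -25.01  -0.08] shift [0.2453 0.1209 0.1817]
```

Emit:
{"fn": "play_rows", "kwargs": {
  "increments": [
    [[0,-5,0],[0.05,0.025,0.0],0.085],
    [[0,-10,0],[0.1,0.05,0.0],0.085],
    [[0,-18,0],[0.15,0.075,0.0],0.085],
    [[0,-25,0],[0.2,0.1,0.0],0.085],
    [[0,-25,0],[0.245,0.121,0.01],0.085]
  ]
}}

```text
time_s: 6.15
tcp_pos: [0.4916, 0.2564, 0.249]
ee_rot: [1.829, 2.093, -0.41]
contact_force: [1.5, 0.0, -0.1]
width: 0.0851
grip_force: 0.0
```

```bash
python3 go.py .515 .32 .23 7.4 -25; python3 go.py .515 .32 .075 7.4 -25 | tail -1; python3 - <<'E'
from h import *
p,d,ci=snap('top');P=cloud(d,ci);Z=np.where(d>0,P[...,2],-1)
m=(Z>.03)&(Z<.095)&(abs(P[...,0]-.41)<.06)&(abs(P[...,1])<.06); print('weight',P[m&(Z>.055)].mean(0),m.sum())
E
```

```text
t 6.15 tcp [0.4916 0.2564 0.249 ] w 0.0851 grip 0.0 F [ 1.5  0.  -0.1] j [-0.95  0.82  0.47  1.36  0.06  1.21 -0.47]
xt [-0.13  0.99  0.  ] goal z [ 0.05 -0.42 -0.91]
turn [0.14 0.3  0.27] shift [ 0.0623  0.0317 -0.0084]
turn [0.14 0.3  0.27] shift [0.1285 0.0317 0.1317]
weight [0.4126502  0.00206698 0.06263022] 175
```

Emit:
{"fn": "play_rows", "kwargs": {
  "increments": [
    [[0,0,0],[0.04,0.02,-0.006],0.085],
    [[0,0,0],[0.063,0.032,-0.008],0.085],
    [[0,0,0],[0.065,0.032,-0.005],0.085],
    [[0,0,0],[0.078,0.032,0.023],0.085],
    [[0,0,0],[0.094,0.032,0.058],0.085]
  ]
}}

```text
time_s: 6.7
tcp_pos: [0.5167, 0.3163, 0.1569]
ee_rot: [1.838, 2.094, -0.405]
contact_force: [1.0, 0.9, -0.7]
width: 0.0851
grip_force: 0.0
```

Emit:
{"fn": "play_rows", "kwargs": {
  "increments": [
    [[0,0,0],[0.008,0,0.018],0.085],
    [[0,0,0],[0.017,0,0.036],0.085],
    [[0,0,0],[0.025,0,0.054],0.085],
    [[0,0,0],[0.034,0,0.072],0.085],
    [[0,0,0],[0.034,0,0.072],0.085]
  ]
}}

```text
time_s: 7.2
tcp_pos: [0.5152, 0.316, 0.0754]
ee_rot: [1.837, 2.094, -0.413]
contact_force: [-0.1, -0.9, 0.5]
width: 0.0853
grip_force: 0.0
```

```bash
python3 go.py .515 .32 .075 7.4 -25; python3 - <<'E'
from h import *
p,d,ci=snap('side');cv2.imwrite('pics/s1.png',p[...,::-1])
E
```

```text
t 7.2 tcp [0.5152 0.316  0.0754] w 0.0853 grip 0.0 F [-0.1 -0.9  0.5] j [-0.94  1.13  0.42  1.26 -0.01  1.04 -0.57]
xt [-0.13  0.99  0.  ] goal z [ 0.05 -0.42 -0.91]
turn [-0.19  0.09  0.14] shift [ 0.0038  0.0003 -0.0014]
```

View pics/s1.png

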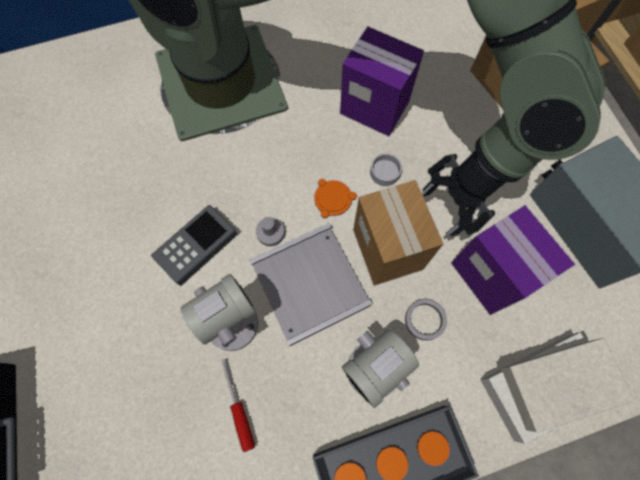

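The side view shows the weight standing clear at (270,230) and the gripper behind the carton at (465,195). Nothing else has moved. Pushing low now.

Emit:
{"fn": "play_rows", "kwargs": {
  "increments": [
    [[0,0,0],[-0.009,0,0.0042],0.085],
    [[0,0,0],[-0.0165,0,0.0077],0.085],
    [[0,0,0],[-0.0225,0,0.0105],0.085],
    [[0,0,0],[-0.029,0,0.0135],0.085],
    [[0,0,0],[-0.035,0,0.0163],0.085]
  ]
}}

```text
time_s: 7.75
tcp_pos: [0.5211, 0.2787, 0.0772]
ee_rot: [1.837, 2.095, -0.407]
contact_force: [-3.7, 5.6, 3.5]
width: 0.0848
grip_force: 2.4
```

Emit:
{"fn": "play_rows", "kwargs": {
  "increments": [
    [[0,0,0],[-0.0027,0,0.0013],0.085],
    [[0,0,0],[-0.0054,0,0.0025],0.085],
    [[0,0,0],[-0.008,0,0.0037],0.085],
    [[0,0,0],[-0.0105,0,0.0049],0.085],
    [[0,0,0],[-0.013,0,0.006],0.085]
  ]
}}

```text
time_s: 8.25
tcp_pos: [0.5229, 0.2649, 0.0771]
ee_rot: [1.837, 2.095, -0.408]
contact_force: [-2.9, 5.0, 3.2]
width: 0.0848
grip_force: 2.4
```

```bash
cat > car.py <<'E'
from h import *
p,d,ci=snap('top');P=cloud(d,ci);Z=np.where(d>0,P[...,2],-1)
a=np.radians(7.4);c,s=np.cos(a),np.sin(a);Rp=np.array([[c,-s],[s,c]]);o=np.array([.5463,.0459])
hsv=cv2.cvtColor(p,cv2.COLOR_RGB2HSV)
L=(P[...,:2]-o)@Rp
m=(Z>.155)&(Z<.185)&(abs(L[...,0])<.1)&(L[...,1]>.0)&(L[...,1]<.27)&~((hsv[...,1]<25)&(hsv[...,2]<90))
m=cv2.morphologyEx(m.astype(np.uint8),cv2.MORPH_OPEN,np.ones((5,5)))>0
n,lab,st,_=cv2.connectedComponentsWithStats(m.astype(np.uint8)); k=1+np.argmax(st[1:,4]); m=lab==k
r=cv2.minAreaRect(L[m].astype(np.float32)); print('in plate',r); print(np.round(cv2.boxPoints(r),4).tolist())
s=manip.read_state(); print('tcp plate',np.round((s['tcp_pos'][:2]-o)@Rp,4),s['tcp_pos'][2],'F',np.round(s['contact_force'],1),s['time_s'])
E
python3 car.py
```

```text
in plate ((0.009989440441131592, 0.1608419120311737), (0.11064789444208145, 0.1310303956270218), 87.85734558105469)
[[-0.057500001043081284, 0.1080000028014183], [0.07339999824762344, 0.1031000018119812], [0.07750000059604645, 0.21369999647140503], [-0.05339999869465828, 0.21860000491142273]]
tcp plate [0.0051 0.2196] 0.07713842410824191 F [-1.9  3.1  1.6] 8.3
```

Emit:
{"fn": "play_rows", "kwargs": {
  "increments": [
    [[0,0,0],[-0.003,-0.0015,0.0014],0.085],
    [[0,0,0],[-0.006,-0.003,0.0028],0.085],
    [[0,0,0],[-0.009,-0.0045,0.0042],0.085],
    [[0,0,0],[-0.012,-0.006,0.0056],0.085],
    [[0,0,0],[-0.015,-0.0075,0.007],0.085]
  ]
}}

```text
time_s: 8.8
tcp_pos: [0.518, 0.2471, 0.0771]
ee_rot: [1.836, 2.095, -0.407]
contact_force: [2.2, 3.8, 0.6]
width: 0.085
grip_force: 2.1
```

```bash
python3 car.py
```

```text
in plate ((0.005413483828306198, 0.14543065428733826), (0.13142864406108856, 0.11060886830091476), 0.3230648338794708)
[[-0.060600001364946365, 0.2003999948501587], [-0.05999999865889549, 0.08980000019073486], [0.0714000016450882, 0.09049999713897705], [0.07079999893903732, 0.20110000669956207]]
tcp plate [-0.0021  0.2028] 0.07721233412334388 F [3.1 5.3 2. ] 8.85
```

Carton is square and against the stop. Back off, rise, then push high.

Emit:
{"fn": "play_rows", "kwargs": {
  "increments": [
    [[0,0,0],[0.0136,0,-0.0063],0.085],
    [[0,0,0],[0.005,0.003,-0.024],0.085],
    [[0,0,0],[-0.005,0.006,-0.047],0.085],
    [[0,0,0],[-0.016,0.007,-0.07],0.085],
    [[0,0,0],[-0.016,0.007,-0.07],0.085]
  ]
}}

```text
time_s: 9.35
tcp_pos: [0.5239, 0.2626, 0.15]
ee_rot: [1.838, 2.092, -0.405]
contact_force: [0.0, 0.1, -0.5]
width: 0.0849
grip_force: 0.0
```

```bash
python3 car.py; python3 go.py .518 .262 .147 7.4 -25
```

```text
in plate ((0.005204416811466217, 0.14545838534832), (0.13122160732746124, 0.11034857481718063), 0.15527479350566864)
[[-0.060600001364946365, 0.2004999965429306], [-0.06030000001192093, 0.09009999781847], [0.07100000232458115, 0.09049999713897705], [0.07069999724626541, 0.20080000162124634]]
tcp plate [0.0051 0.2178] 0.14827525098905353 F [ 0.4 -0.2 -1.1] 9.4
t 9.4 tcp [0.5233 0.2626 0.1483] w 0.0849 grip 0.0 F [ 0.4 -0.2 -1.1] j [-0.9   0.99  0.44  1.36  0.03  1.05 -0.49]
xt [-0.13  0.99  0.  ] goal z [ 0.05 -0.42 -0.91]
turn [ 0.03 -0.02  0.03] shift [ 0.0006 -0.0053  0.0011]
```

Emit:
{"fn": "play_rows", "kwargs": {
  "increments": [
    [[0,0,0],[-0.011,0,0.005],0.085],
    [[0,0,0],[-0.019,0,0.0063],0.085],
    [[0,0,0],[-0.027,0,0.0075],0.085],
    [[0,0,0],[-0.0355,0,0.0087],0.085],
    [[0,0,0],[-0.044,0,0.01],0.085]
  ]
}}

```text
time_s: 9.9
tcp_pos: [0.5287, 0.2186, 0.1569]
ee_rot: [1.837, 2.094, -0.408]
contact_force: [-0.1, 4.5, 4.2]
width: 0.085
grip_force: 2.5
```

Emit:
{"fn": "play_rows", "kwargs": {
  "increments": [
    [[0,0,0],[-0.008,0,0.0012],0.085],
    [[0,0,0],[-0.016,0,0.0024],0.085],
    [[0,0,0],[-0.024,0,0.0036],0.085],
    [[0,0,0],[-0.032,0,0.0048],0.085],
    [[0,0,0],[-0.04,0,0.006],0.085]
  ]
}}

```text
time_s: 10.4
tcp_pos: [0.5337, 0.18, 0.1683]
ee_rot: [1.837, 2.094, -0.409]
contact_force: [0.2, -0.1, -0.9]
width: 0.0849
grip_force: 0.3
```

```bash
python3 go.py .518 .262 .147 7.4 -25; python3 - <<'E'
from h import *
p,d,ci=snap('side');cv2.imwrite('pics/s2.png',p[100:360,200:540,::-1])
E
```

```text
t 10.4 tcp [0.5337 0.18   0.1683] w 0.0849 grip 0.3 F [ 0.2 -0.1 -0.9] j [-0.8   0.91  0.45  1.5   0.07  0.95 -0.4 ]
xt [-0.13  0.99  0.  ] goal z [ 0.05 -0.42 -0.91]
turn [-0.04  0.02  0.1 ] shift [ 0.0845 -0.0049 -0.016 ]
```

View pics/s2.png

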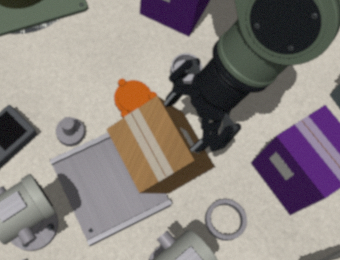

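The crop shows the carton tilted over the plate edge, straight and centred at (155,140), with the fingers behind it. Continuing gently.

Emit:
{"fn": "play_rows", "kwargs": {
  "increments": [
    [[0,0,0],[-0.006,0,0.001],0.085],
    [[0,0,0],[-0.012,0,0.002],0.085],
    [[0,0,0],[-0.018,0,0.003],0.085],
    [[0,0,0],[-0.024,0,0.004],0.085],
    [[0,0,0],[-0.03,0,0.005],0.085]
  ]
}}

```text
time_s: 10.95
tcp_pos: [0.5376, 0.1513, 0.1765]
ee_rot: [1.837, 2.094, -0.408]
contact_force: [0.5, 0.2, -0.4]
width: 0.0852
grip_force: 0.1
```

```bash
python3 - <<'E'
from h import *
p,d,ci=snap('side');cv2.imwrite('pics/s3.png',p[100:360,200:540,::-1])
E
cat > lie.py <<'E'
from h import *
p,d,ci=snap('top');P=cloud(d,ci);Z=np.where(d>0,P[...,2],-1)
a=np.radians(7.4);c,s=np.cos(a),np.sin(a);Rp=np.array([[c,-s],[s,c]]);o=np.array([.5463,.0459])
L=(P[...,:2]-o)@Rp
m=(Z>.118)&(Z<.14)&(abs(L[...,0])<.1)&(abs(L[...,1])<.15)
m=cv2.morphologyEx(m.astype(np.uint8),cv2.MORPH_OPEN,np.ones((5,5)))
n,lab,st,_=cv2.connectedComponentsWithStats(m); k=1+np.argmax(st[1:,4]); m=lab==k
r=cv2.minAreaRect(L[m].astype(np.float32)); print('in plate',r,np.percentile(Z[m],[5,50,95])); print('world',Rp@np.array(r[0])+o)
s=manip.read_state(); print('tcp plate',np.round((s['tcp_pos'][:2]-o)@Rp,4),s['tcp_pos'][2],'F',np.round(s['contact_force'],1),s['time_s'])
E
python3 lie.py
```

```text
Traceback (most recent call last):
  File "lie.py", line 7, in <module>
    n,lab,st,_=cv2.connectedComponentsWithStats(m); k=1+np.argmax(st[1:,4]); m=lab==k
                                                        ~~~~~~~~~^^^^^^^^^^
ValueError: attempt to get argmax of an empty sequence
```

View pics/s3.png

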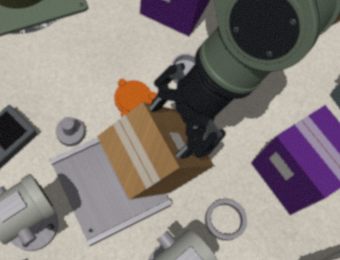

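Still tipping evenly, with the top face at (145,150). Continuing.

Emit:
{"fn": "play_rows", "kwargs": {
  "increments": [
    [[0,0,0],[-0.006,0,0.001],0.085],
    [[0,0,0],[-0.012,0,0.002],0.085],
    [[0,0,0],[-0.018,0,0.003],0.085],
    [[0,0,0],[-0.024,0,0.004],0.085],
    [[0,0,0],[-0.03,0,0.005],0.085]
  ]
}}

```text
time_s: 11.55
tcp_pos: [0.5415, 0.1222, 0.1847]
ee_rot: [1.837, 2.094, -0.408]
contact_force: [-1.0, -0.1, -1.0]
width: 0.0853
grip_force: 0.0
```

```bash
python3 lie.py
```

```text
in plate ((0.01933160051703453, 0.0004637432284653187), (0.014915955252945423, 0.10135844349861145), 89.96504211425781) [0.12414847 0.13182555 0.13832031]
world [0.56541086 0.04884971]
tcp plate [0.005  0.0752] 0.18506551947086033 F [ 0.6 -2.2  1.1] 11.6
```

Emit:
{"fn": "play_rows", "kwargs": {
  "increments": [
    [[0,0,0],[-0.005,0,0.001],0.085],
    [[0,0,0],[-0.005,0,0.001],0.085],
    [[0,0,0],[-0.005,0,0.001],0.085],
    [[0,0,0],[-0.005,0,0.001],0.085],
    [[0,0,0],[-0.005,0,0.001],0.085]
  ]
}}

```text
time_s: 12.1
tcp_pos: [0.542, 0.1181, 0.1856]
ee_rot: [1.836, 2.095, -0.408]
contact_force: [-0.3, 0.9, 0.1]
width: 0.0848
grip_force: 0.0
```

```bash
python3 lie.py;python3 - <<'E'
from h import *
p,d,ci=snap('side');cv2.imwrite('pics/s4.png',p[100:360,200:540,::-1])
E
```

```text
in plate ((0.005620390176773071, 0.028743848204612732), (0.13154061138629913, 0.1455560177564621), 0.056771501898765564) [0.1226534  0.12701211 0.13117773]
world [0.5481715  0.07512833]
tcp plate [0.005  0.0721] 0.18565587476265416 F [-0.7  0.7  0.3] 12.15
```

View pics/s4.png

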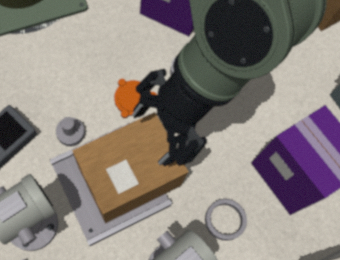

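The crop shows the carton lying flat and straight on the plate. Raise, untilt and go back to the weight at (0.413, 0.002).

Emit:
{"fn": "play_rows", "kwargs": {
  "increments": [
    [[0,0,0],[-0.02,0,-0.042],0.085],
    [[0,5,0],[-0.03,0,-0.068],0.085],
    [[0,12,0],[-0.03,0,-0.068],0.085],
    [[0,19,0],[-0.03,-0.02,-0.068],0.085],
    [[0,25,0],[-0.03,-0.04,-0.068],0.085]
  ]
}}

```text
time_s: 12.7
tcp_pos: [0.5019, 0.1138, 0.2607]
ee_rot: [-2.071, -2.359, -0.005]
contact_force: [0.3, -0.5, -1.4]
width: 0.085
grip_force: 0.0
```

```bash
python3 go.py .414 .001 .25 7.4 0
```

```text
t 12.7 tcp [0.5019 0.1138 0.2607] w 0.085 grip 0.0 F [ 0.3 -0.5 -1.4] j [-0.4   0.59  0.22  1.66 -0.16  0.91  0.01]
xt [-0.13  0.99  0.  ] goal z [ 0.  0. -1.]
turn [ 0.05 -0.23  0.04] shift [-0.1006 -0.1018  0.0102]
```

Emit:
{"fn": "play_rows", "kwargs": {
  "increments": [
    [[0,0,0],[-0.035,-0.035,0],0.05],
    [[0,0,0],[-0.07,-0.07,0.0],0.05],
    [[0,0,0],[-0.1,-0.1,0.02],0.05],
    [[0,0,0],[-0.1,-0.102,0.06],0.05],
    [[0,0,0],[-0.1,-0.102,0.11],0.05]
  ]
}}

```text
time_s: 13.2
tcp_pos: [0.4144, 0.001, 0.1504]
ee_rot: [2.072, 2.358, 0.003]
contact_force: [3.3, 1.1, -1.3]
width: 0.0499
grip_force: 0.0
```

Emit:
{"fn": "play_rows", "kwargs": {
  "increments": [
    [[0,0,0],[0,0,0.01],0.05],
    [[0,0,0],[0,0,0.01],0.05],
    [[0,0,0],[0,0,0.01],0.05],
    [[0,0,0],[0,0,0.01],0.05],
    [[0,0,0],[0,0,0.01],0.05]
  ]
}}

```text
time_s: 13.7
tcp_pos: [0.4145, 0.0019, 0.141]
ee_rot: [2.071, 2.362, 0.001]
contact_force: [0.6, 0.9, -0.6]
width: 0.0498
grip_force: 0.0
```

```bash
python3 lie.py; python3 - <<'E'
from h import *
p,d,ci=snap('wrist'); P=cloud(d,ci)
m=(d>0)&(P[...,2]>.055)&(P[...,2]<.075)&(abs(P[...,0]-.414)<.03)&(abs(P[...,1])<.03)
q=P[m]; print(len(q), q.mean(0), cv2.minAreaRect(q[:,:2].astype(np.float32)))
E
python3 go.py .414 .001 .034 7.4 0
```

```text
in plate ((0.005454234778881073, 0.04082034155726433), (0.1306077092885971, 0.1704157292842865), 0.4091807007789612) [0.12249835 0.12705139 0.13146439]
world [0.54645133 0.08708284]
tcp plate [-0.1365 -0.0267] 0.14088739921064336 F [-0.9 -0.  -0.6] 13.75
1505 [0.41426042 0.00211528 0.06333355] ((0.41424766182899475, 0.001359621062874794), (0.027233337983489037, 0.02673678658902645), 8.567939758300781)
t 13.8 tcp [0.4143 0.0018 0.1407] w 0.0501 grip 0.0 F [ 0.2 -0.2 -1. ] j [-0.15  0.67  0.11  2.15 -0.21  0.33  0.27]
xt [-0.13  0.99  0.  ] goal z [ 0.  0. -1.]
turn [0.01 0.   0.1 ] shift [-0.0008 -0.0004  0.1067]
```

Carton lies at world (0.546, 0.087), square. Grasp the weight.

Emit:
{"fn": "play_rows", "kwargs": {
  "increments": [
    [[0,0,0],[0,0,0.035],0.05],
    [[0,0,0],[0,0,0.07],0.05],
    [[0,0,0],[0,0,0.095],0.05],
    [[0,0,0],[0,0,0.107],0.05],
    [[0,0,0],[0,0,0.107],0.05]
  ]
}}

```text
time_s: 14.3
tcp_pos: [0.4134, 0.0017, 0.0322]
ee_rot: [-2.07, -2.36, 0.003]
contact_force: [0.5, -0.9, 0.1]
width: 0.0502
grip_force: 0.0
```

Emit:
{"fn": "play_rows", "kwargs": {
  "increments": [
    [[0,0,0],[0,0,0],0.02],
    [[0,0,0],[0,0,0],0.02],
    [[0,0,0],[0,0,0],0.02],
    [[0,0,0],[0,0,0],0.02],
    [[0,0,0],[0,0,0],0.02]
  ]
}}

```text
time_s: 14.8
tcp_pos: [0.4145, 0.0018, 0.0342]
ee_rot: [2.071, 2.361, 0.001]
contact_force: [1.5, 0.5, 8.4]
width: 0.0267
grip_force: 59.1
```

Emit:
{"fn": "play_rows", "kwargs": {
  "increments": [
    [[0,0,0],[0,0,-0.03],0.02],
    [[0,0,0],[0,0,-0.07],0.02],
    [[0,0,0],[0,0,-0.11],0.02],
    [[0,0,0],[0,0,-0.15],0.02],
    [[0,0,0],[0,0,-0.18],0.02]
  ]
}}

```text
time_s: 15.3
tcp_pos: [0.4139, 0.0018, 0.216]
ee_rot: [2.071, 2.361, 0.001]
contact_force: [0.4, -0.2, -6.4]
width: 0.0261
grip_force: 61.6
```

```bash
python3 go.py .5465 .087 .17 7.4 0
```

```text
t 15.3 tcp [0.4139 0.0018 0.216 ] w 0.0261 grip 61.6 F [ 0.4 -0.2 -6.4] j [-0.21  0.52  0.2   2.06 -0.18  0.58  0.25]
xt [-0.13  0.99  0.  ] goal z [ 0.  0. -1.]
turn [ 0.06 -0.01  0.08] shift [0.0672 0.1426 0.0462]
```

Emit:
{"fn": "play_rows", "kwargs": {
  "increments": [
    [[0,0,0],[0.016,0.034,0],0.02],
    [[0,0,0],[0.033,0.07,0],0.02],
    [[0,0,0],[0.05,0.106,0.005],0.02],
    [[0,0,0],[0.067,0.142,0.015],0.02],
    [[0,0,0],[0.067,0.142,0.02],0.02]
  ]
}}

```text
time_s: 15.8
tcp_pos: [0.5482, 0.0899, 0.1922]
ee_rot: [-2.067, -2.365, -0.001]
contact_force: [-1.9, -0.8, -6.4]
width: 0.0264
grip_force: 62.4
```

Emit:
{"fn": "play_rows", "kwargs": {
  "increments": [
    [[0,0,0],[0,0,0],0.02],
    [[0,0,0],[0,0,0.005],0.02],
    [[0,0,0],[0,0,0.015],0.02],
    [[0,0,0],[0,0,0.022],0.02],
    [[0,0,0],[0,0,0.022],0.02]
  ]
}}

```text
time_s: 16.3
tcp_pos: [0.5455, 0.0864, 0.1701]
ee_rot: [-2.071, -2.36, 0.003]
contact_force: [0.4, -0.3, -6.7]
width: 0.0262
grip_force: 62.3
```

```bash
python3 go.py .5465 .087 .162 7.4 0
```

```text
t 16.3 tcp [0.5455 0.0864 0.1701] w 0.0262 grip 62.3 F [ 0.4 -0.3 -6.7] j [-0.32  0.77  0.21  1.65 -0.21  0.75  0.12]
xt [-0.13  0.99  0.  ] goal z [ 0.  0. -1.]
turn [-0.15 -0.    0.07] shift [0.0004 0.0011 0.0081]
```

Emit:
{"fn": "play_rows", "kwargs": {
  "increments": [
    [[0,0,0],[0,0.001,0.003],0.02],
    [[0,0,0],[0,0.001,0.005],0.02],
    [[0,0,0],[0,0.001,0.006],0.02],
    [[0,0,0],[0,0.001,0.007],0.02],
    [[0,0,0],[0,0.001,0.007],0.02]
  ]
}}

```text
time_s: 16.8
tcp_pos: [0.5471, 0.0868, 0.164]
ee_rot: [-2.071, -2.361, 0.001]
contact_force: [-0.2, 0.3, -6.0]
width: 0.0265
grip_force: 62.4
```

Emit:
{"fn": "play_rows", "kwargs": {
  "increments": [
    [[0,0,0],[0,0,0.0005],0.02],
    [[0,0,0],[0,0,0.001],0.02],
    [[0,0,0],[0,0,0.001],0.02],
    [[0,0,0],[0,0,0.001],0.02],
    [[0,0,0],[0,0,0.001],0.02]
  ]
}}

```text
time_s: 17.3
tcp_pos: [0.5471, 0.0868, 0.1631]
ee_rot: [-2.071, -2.361, 0.001]
contact_force: [0.1, -1.1, -5.9]
width: 0.0265
grip_force: 62.4
```

Emit:
{"fn": "play_rows", "kwargs": {
  "increments": [
    [[0,0,0],[0,0,0.0005],0.02],
    [[0,0,0],[0,0,0.001],0.02],
    [[0,0,0],[0,0,0.001],0.02],
    [[0,0,0],[0,0,0.001],0.02],
    [[0,0,0],[0,0,0.001],0.02]
  ]
}}

```text
time_s: 17.8
tcp_pos: [0.5472, 0.0868, 0.1623]
ee_rot: [-2.071, -2.361, 0.001]
contact_force: [-2.3, 1.1, 3.5]
width: 0.0267
grip_force: 63.3
```

Seated (the force went from −6 to +3.5 N). Release and rise.

Emit:
{"fn": "play_rows", "kwargs": {
  "increments": [
    [[0,0,0],[0,0,0],0.03],
    [[0,0,0],[0,0,0],0.05],
    [[0,0,0],[0,0,0],0.06],
    [[0,0,0],[0,0,0],0.06],
    [[0,0,0],[0,0,-0.005],0.06]
  ]
}}

```text
time_s: 18.3
tcp_pos: [0.5469, 0.0867, 0.1668]
ee_rot: [-2.071, -2.361, 0.002]
contact_force: [0.0, -1.1, 0.5]
width: 0.0602
grip_force: 0.0
```

Emit:
{"fn": "play_rows", "kwargs": {
  "increments": [
    [[0,0,0],[0,0,-0.03],0.06],
    [[0,0,0],[0,0,-0.06],0.06],
    [[0,0,0],[0,0,-0.09],0.06],
    [[0,0,0],[0,0,-0.12],0.06],
    [[0,0,0],[0,0,-0.13],0.06]
  ]
}}

```text
time_s: 18.8
tcp_pos: [0.5478, 0.0868, 0.3001]
ee_rot: [2.071, 2.36, 0.003]
contact_force: [-0.9, 0.5, -0.4]
width: 0.0601
grip_force: 0.0
```

Emit:
{"fn": "play_rows", "kwargs": {
  "increments": [
    [[0,0,0],[0,-0.04,0],0.06],
    [[0,0,0],[0,-0.08,0],0.06],
    [[0,0,0],[0,-0.11,0],0.06],
    [[0,0,0],[0,-0.11,0],0.06],
    [[0,0,0],[0,-0.11,0],0.06]
  ]
}}

```text
time_s: 19.3
tcp_pos: [0.4383, 0.0726, 0.2975]
ee_rot: [-2.071, -2.362, 0.0]
contact_force: [0.2, -0.8, -0.8]
width: 0.0601
grip_force: 0.0
```

```bash
python3 lie.py; python3 - <<'E'
from h import *
p,d,ci=snap('top');P=cloud(d,ci)
m=(d>0)&(P[...,2]>.18)&(P[...,2]<.2)&(abs(P[...,0]-.547)<.05)&(abs(P[...,1]-.087)<.05)
print('stem',P[m].mean(0),m.sum())
p,d,ci=snap('side');cv2.imwrite('pics/s5.png',p[...,::-1])
E
```

```text
in plate ((0.04067768529057503, 0.04094938561320305), (0.16972434520721436, 0.0611281581223011), 88.23151397705078) [0.12263883 0.12708921 0.13151993]
world [0.58136479 0.09174743]
tcp plate [-0.1033  0.0404] 0.29723716525641714 F [ 0.6 -0.3  0.2] 19.35
stem [0.55042848 0.08774853 0.19096341] 78
```

View pics/s5.png

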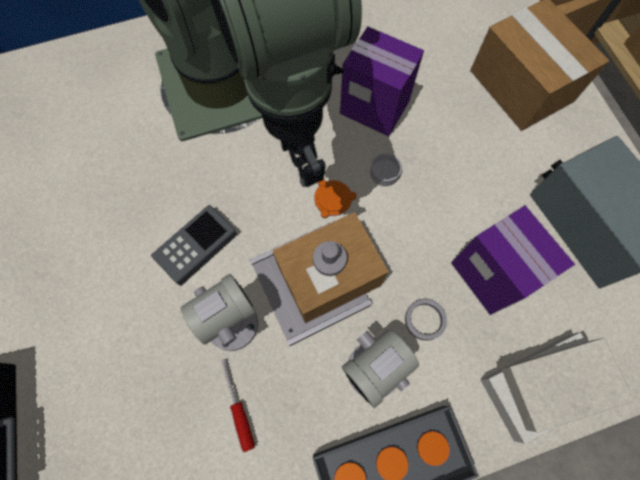

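The weight stands upright at (330,255) on the middle of the lying carton, the arm is clear, and the bystanders are where they were. Handing in.

```bash
python3 -c "
from rig import manip
print(manip.job_done())"
```

```text
the job is handed in; nothing more can be done
None
```

I handed the job in at about 19 s of the 67 s allowed: the carton lies flat and square between the fences and the weight stands on its middle, about 4 mm off centre. In the last picture the other things stand where they were; the hand-in gave no verdict.

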